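# Press a flanged pivot bushing into a stool leg

### The arm

A 6-joint arm with a two-finger parallel gripper is mounted at the origin on the work surface. World frame = base frame: x ahead of the robot, y to its left, z up, the work surface at z = 0. Lengths are in m, angles in degrees, forces in N, time in s.
With the tool pointing down it reaches from about 0.3 to 0.75 m from the base axis. Payload 8.5 kg.
Tool frame: the origin (TCP) lies on the centre line of the jaws, within the pads' length; the fingertips stand 14 mm ahead of it and the grasp point (between the pads) lies 5 mm behind it; z points along the fingers, x is the direction in which the jaws open and shut, and the axes are right-handed (so a half turn about z gives the same grasp; the last joint's range is limited). The gripper opens to 85 mm and grips with 20 to 120 N. Pads are 22 mm wide; open, the fingers measure 114 mm over their backs; the gripper's body (76 mm by 85 mm) begins 54 mm behind the grasp point. The pads swing forward as they close: fully open they stand 13 mm farther back than shut.
Start: joints at [-78.283, 21.807, 74.336, -0, 83.858, -12.336], TCP at [0.224, -0.502, 0.245] pointing down, gripper open.
Joint ranges: [-178.18, 178.18], [-50.72, 133.34], [12.68, 142.11], [-81.47, 261.47], [9.98, 163.14], [-165.26, 165.26]. Speed limits (degrees/s): [136.94, 136.94, 180, 180, 180, 180].

### API

Orientations are given as a 3x3 rotation matrix whose columns are the frame's x, y, z axes.
In Python, from rig import * gives the robot as it stands.
- The arm moves only by the shell command python3 -m crank 'ROWS' [FORCE]. ROWS is JSON, one flat list of numbers, 7 for each row, row after row: the turn, a rotation vector about the world's x, y, z in rad, then the shift along the world's x, y, z in m, then the opening in per cent of the stroke, from 0 (shut) to 100 (fully open). A call has 1 to 20 rows; each row shifts and turns the commanded pose from where the row before left it; what a row does not reach is not made up. A row lasts 1/10 s, in which the tool goes at most 50 mm and 8.59 degrees, less where a joint would pass 70% of its speed; a pose out of reach is approached as far as the arm can. A call is refused whole if a number of a shift passes 0.05 or a number of a turn 0.15, either way. A call with a gripper value outside its range is refused whole. The fingers move at their own pace and stop on an object; FORCE is the grip in N (left out, the last holds). Time passes only in rows, so rows that do not move let the fingers close. It gives the time, the measured TCP pose, the force and the opening at its end, in the units of the state.
- observe(): the state, without advancing time (a new reading comes with each control period).
- get_image(name): name is "scene" or "side" or "wrist"; returns a dict with "frame" (400x640x3 uint8, red, green, blue), "fov_y" (degrees; the focal length in pixels is half the picture's height over the tangent of half this angle, whatever the lens; pixels are square), "cx", "cy" (the principal point, pixels), "world_to_cam" (4x4, takes a point from world to camera coordinates). Camera axes: x right, y up, looking along -z (the intrinsics and any distortion apply to the point x, -y, -z); pixel columns grow to the right and rows downward; lengths in m; the calibration is good to about 2 mm. A picture is of the moment at which its call begins. There is no depth.
- close_job(): hands the job in, once; it reports no verdict.
The state is a dict: "time_s": time; "q": joint angles; "qvel": joint speeds; "joint_efforts": joint torques, N m; "position": TCP position; "tool_rot": TCP orientation; "ft_force": force on the tool from outside, world axes, zero at the start; "wrist_torque": the same for the moment, N m; "grip_width": finger opening in m.
Only numpy, scipy, OpenCV 4.12 (cv2) and the standard library are available. Lean on these libraries where they do the work, as an engineer would, in place of code of your own. Each camera call takes 0.05 s, during which the arm holds its last target. There are 200 camera calls.

### The job

Press the larger of the two flanged bronze bushings into the pivot bore of the clamped oak leg. Start it squarely in the bore by hand, then push it home on its flange with the flat-footed walnut driver, firmly, until you feel its shoulder bottom on the wood, but without forcing it so hard that the oak is bruised. Then stand the driver back on the bench and leave the small bushing, the screwdriver and the screw jar where they are.

Things in the scene. Friction and masses are not known exactly. Their poses are not given: they have to be found in the camera images.
- bore_mouth (a point): Centre of the mouth of the pivot bore, level with the leg's top face, which lies 57 to 75 mm above the bench (the packing board under the leg is not always of the same thickness). The bore is 27 mm wide, through the 45 mm thick leg, but from 11 mm below the mouth its wall grips: the bushing drops in freely until its shoulder is about 8 to 12 mm above the face and stands there by itself. Axes: x along the leg, z up.
- leg: The oak leg, 440 x 64 x 45 mm, long along x, z up; origin on its underside on the bore's axis, 45 mm below the bore's mouth. The bore is at its middle. It is clamped and does not move. More than 35 N on the leg's surface, by anything, bruises the oak and spoils the part.
- board: Fixed grey packing board under the leg, 400 x 130 mm, 12 to 30 mm high, origin below the bore and 75 mm under its mouth, x along the leg. It carries fences along the leg (to 25 mm below its top face) and two toggle clamps 165 mm from the bore, one either way along x, to 25 mm above the leg's top face, their handles out to y = +116 mm.
- bushing_center (a point): The larger flanged bronze bushing: its centre, half-way up its 33 mm; z from plain end to flange. Body 26 mm in diameter, 28 mm long, its foot tapered to 22 mm over the last 6 mm; flange on top 38 mm in diameter, 5 mm thick; 105 g. Stands on the bench, flange up. Pinch the flange's rim from above, the fingertips only a few mm below the flange, or they meet the leg when the bushing goes in.
- bushing_shoulder (a point): Centre of the underside of that flange (the shoulder), 11.5 mm above the bushing's centre along its z; at the bore mouth when home. Past the free depth the bushing goes in stiffly, with 5 to 16 N, more when pushed fast, and stays where it is pushed to; when the shoulder bottoms the force rises steeply. Pressed home means bottomed and then felt to resist at least 18 N on the driver; 20 to 25 N is right.
- bushing: The larger bushing; origin at the centre of its plain lower end, z towards its flange.
- driver_center (a point): The driver, a turned dark walnut tool standing upright on the bench, 80 mm tall, about 120 g: this point is on its axis half-way up, 40 mm above the flat underside of its foot. Foot: disc of 50 mm diameter, 20 mm thick. Above it a round stem of 28 mm diameter, from 20 to 80 mm, to be held; fingertips may rest on the foot.
- driver: The driver; origin at the centre of its foot's underside, z up the stem.
- small_bushing_center (a point): A smaller flanged bronze bushing for another joint (body 18 mm, flange 28 mm, 24 mm tall, standing flange up), its centre. Leave it alone.
- screwdriver: A screwdriver with a blue handle, 200 mm long, lying on the bench along its x axis; origin at its middle, on the bench. Leave it alone.
- screw_jar: A clear screw jar with a steel lid, 60 mm wide, 75 mm tall, standing on the bench; origin at the centre of its underside. Leave it alone.
Mind the look-alikes: they are no part of the job. What is shaped like the bushing but black or turquoise is not meant.

How it is judged:
By the outcome, as a careful person would: the job done as asked, in the order asked, and still so for the second after the job is handed in, with the robot touching nothing.
It also fails if it takes over 72 s, if anything falls off the work surface, if the arm or the gripper's body presses on something with over 40 N, if the wrist force passes 120 N, or if a joint passes its speed limit or range.

## Working session

There is one attempt and no reset: what is moved stays moved. The work goes in short steps, Python scripts to look and compute and a shell command to move; the robot and the scene stay as the last step left them, time stands still between calls to the robot, and variables do not carry over. Pictures are saved under pics/ and viewed, about 8 in all and at most 12, crops included, and the job is handed in when it is done.

```bash
mkdir -p pics; cat > h.py <<'E'
from rig import *
import numpy as np, cv2
def snap(n,f):
    d=get_image(n); np.savez('pics/'+f+'.npz',**{k:d[k] for k in d}); cv2.imwrite('pics/'+f+'.png',d['frame'][:,:,::-1]); return d
def load(f): return dict(np.load('pics/'+f+'.npz',allow_pickle=True))
def foc(d): return 200/np.tan(np.radians(float(d['fov_y']))/2)
def ray(d,u,v):
    M=np.array(d['world_to_cam']);f=foc(d)
    c=np.array([(u-d['cx'])/f,-(v-d['cy'])/f,-1.]);R=M[:3,:3]
    return -R.T@M[:3,3], R.T@c
def onz(d,u,v,z):
    o,r=ray(d,u,v); return o+r*(z-o[2])/r[2]
def proj(d,p):
    M=np.array(d['world_to_cam']);c=M[:3,:3]@np.array(p)+M[:3,3];f=foc(d)
    return float(d['cx']+f*c[0]/-c[2]),float(d['cy']-f*c[1]/-c[2])
def tri(*obs):
    A=np.zeros((3,3));b=np.zeros(3)
    for d,u,v in obs:
        o,r=ray(d,u,v);r=r/np.linalg.norm(r);P=np.eye(3)-np.outer(r,r);A+=P;b+=P@o
    return np.linalg.solve(A,b)
E
python3 - <<'E'
from h import *
for n in ['scene','side','wrist']:
    d=snap(n,n+'0'); print(n,list(d.keys()),d['fov_y'],d['cx'],d['cy'],np.round(ray(d,320,200),3).tolist())
s=observe();print(s)
a=np.vstack([cv2.imread('pics/scene0.png')]);
E
```

```text
scene ['frame', 'fov_y', 'cx', 'cy', 'world_to_cam'] 57.4350278328288 326.0283257914654 200.4571780717268 [[0.938, 0.349, 0.843], [-0.387, -0.38, -0.841]]
side ['frame', 'fov_y', 'cx', 'cy', 'world_to_cam'] 43.082245370486866 324.64687772376027 205.3146239029751 [[0.385, 0.94, 0.776], [0.154, -0.794, -0.588]]
wrist ['frame', 'fov_y', 'cx', 'cy', 'world_to_cam'] 69.04049059966046 315.13709126953455 200.12384106613845 [[0.293, -0.472, 0.373], [-0.266, -0.136, -0.954]]
{'time_s': 0.15, 'q': array([-7.82839144e+01,  2.18319938e+01,  7.43721201e+01, -2.20695570e-03,
        8.38571651e+01, -1.23373062e+01]), 'qvel': array([-0.06682029, -0.10946758, -0.08865475, -0.02902664, -0.03689173,
        0.052267  ]), 'joint_efforts': array([ 1.49960553e-03, -4.48626709e+01, -2.31343389e+01, -1.90568121e-04,
        3.81984370e-03, -2.18471394e-05]), 'position': array([ 0.22410631, -0.50204601,  0.24487046]), 'tool_rot': array([[ 4.07591414e-01, -9.13164374e-01, -2.54678901e-04],
       [-9.13163803e-01, -4.07591449e-01,  1.03946181e-03],
       [-1.05300443e-03, -1.91112153e-04, -9.99999427e-01]]), 'ft_force': array([ 0.46674878, -0.13109528,  0.22707101]), 'wrist_torque': array([-1.76124922e-02, -1.35065192e-02, -8.23014255e-05]), 'grip_width': 0.0855071281762577}
```

View pics/scene0.png

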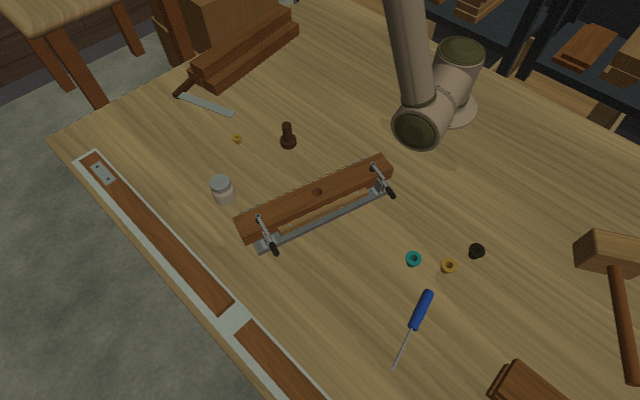

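View pics/side0.png

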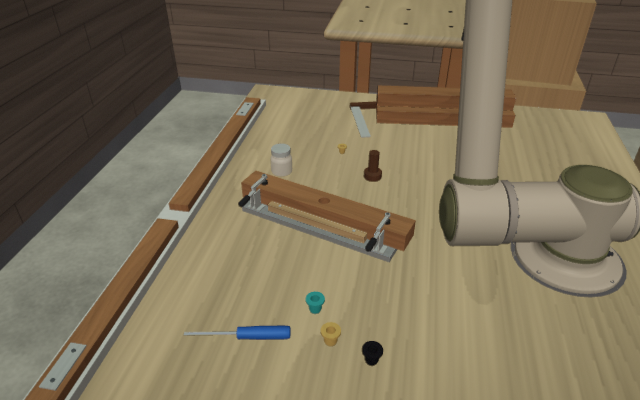

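Scene view: gold bushing (449,266), driver (288,135), bore (317,191). Side view: bushing (331,332), driver (374,165), bore (324,200). I'll triangulate and look at an enlarged composite of crops.

```bash
python3 - <<'E'
from h import *
s=load('scene0');t=load('side0')
for n,a,b in [('bush',(449,265),(331,328)),('bore',(317,191),(324,200)),('drvtop',(287,125),(374,153)),('small',(237,138),(342,147))]:
    print(n,tri((s,*a),(t,*b)).round(3), onz(s,*a,.033).round(3),onz(t,*b,.033).round(3))
A=s['frame'];B=t['frame']
def c(I,u,v,w=33,h=25,k=6): return cv2.resize(I[v-h:v+h,u-w:u+w],None,fx=k,fy=k,interpolation=cv2.INTER_CUBIC)
m=np.vstack([np.hstack([c(A,449,266),c(B,331,334)]),np.hstack([c(A,317,191),c(B,324,200)])])
cv2.imwrite('pics/crop.png',m[:,:,::-1])
E
```

```text
bush [0.484 0.331 0.034] [0.486 0.333 0.033] [0.483 0.329 0.033]
bore [ 0.563 -0.029  0.061] [ 0.55  -0.042  0.033] [ 0.57  -0.066  0.033]
drvtop [ 0.466 -0.242  0.078] [ 0.438 -0.277  0.033] [ 0.472 -0.318  0.033]
small [ 0.57  -0.357  0.019] [ 0.576 -0.345  0.033] [ 0.567 -0.334  0.033]
```

View pics/crop.png

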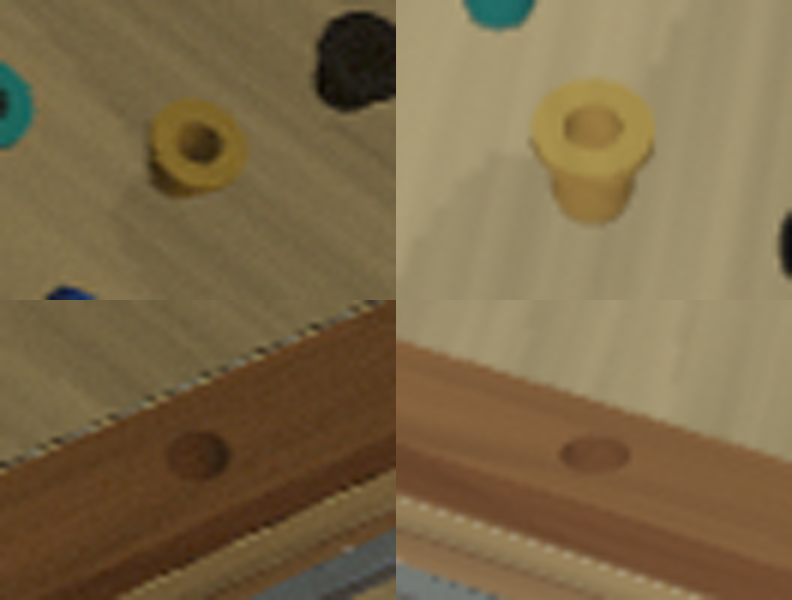

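```bash
python3 - <<'E'
from h import *
s=load('scene0');t=load('side0')
for n,a,b in [('bush',(449.3,265.2),(331,330.7)),('bore',(317,191.8),(324.2,200.8)),('teal',(413.5,258),(315.5,298)),('black',(477,249),(372.5,349)),('legL',(234.5,218),(244,187)),('legR',(391,166),(412,222)),('drvtop',(287,125),(374,153.5)),('scrw',(430,293),(290,331))]:
    print(n,tri((s,*a),(t,*b)).round(3), onz(s,*a,.033).round(3),onz(t,*b,.033).round(3))
E
```

```text
bush [0.483 0.333 0.029] [0.486 0.333 0.033] [0.482 0.335 0.033]
bore [ 0.563 -0.029  0.058] [ 0.551 -0.04   0.033] [ 0.569 -0.063  0.033]
teal [0.527 0.26  0.031] [0.53  0.261 0.033] [0.526 0.261 0.033]
black [0.402 0.359 0.031] [0.404 0.359 0.033] [0.402 0.361 0.033]
legL [ 0.773 -0.113  0.035] [ 0.755 -0.137  0.033] [ 0.783 -0.083  0.033]
legR [0.361 0.056 0.076] [0.345 0.049 0.033] [ 0.35  -0.019  0.033]
drvtop [ 0.466 -0.242  0.077] [ 0.438 -0.277  0.033] [ 0.471 -0.315  0.033]
scrw [0.562 0.337 0.013] [0.574 0.339 0.033] [0.556 0.35  0.033]
```

```bash
python3 -m crank '[0,0,0.1,0.013,0.0415,0,70, 0,0,0.1,0.013,0.0415,0,70, 0,0,0.1,0.013,0.0415,0,70, 0,0,0.1,0.013,0.0415,0,70, 0,0,0.1,0.013,0.0415,0,70, 0,0,0.1,0.013,0.0415,0,70, 0,0,0.1,0.013,0.0415,0,70, 0,0,0.1,0.013,0.0415,0,70, 0,0,0.1,0.013,0.0415,0,70, 0,0,0.1,0.013,0.0415,0,70, 0,0,0.1,0.013,0.0415,0,70, 0,0,0.1,0.013,0.0415,0,70, 0,0,0.1,0.013,0.0415,0,70, 0,0,0.1,0.013,0.0415,0,70, 0,0,0.1,0.013,0.0415,0,70, 0,0,0.1,0.013,0.0415,0,70, 0,0,0.1,0.013,0.0415,-0.02,70, 0,0,0.1,0.013,0.0415,-0.02,70, 0,0,0.1,0.013,0.0415,-0.02,70, 0,0,0.1,0.013,0.0415,-0.02,70]' 40; python3 - <<'E'
from h import *
d=snap('wrist','w1');s=observe();print(s['position'],s['tool_rot'].round(4).tolist(),s['grip_width'])
p=s['position'];print(proj(d,p),proj(d,[.484,.333,.033]))
E
```

```text
time_s: 2.15
position: [0.4843, 0.3296, 0.1642]
tool_rot: [[0.657, 0.753, -0.0], [0.753, -0.657, -0.0], [-0.0, -0.0, -1.0]]
ft_force: [0.6, 0.0, 1.3]
grip_width: 0.0598
[0.48421696 0.33383893 0.16008949] [[0.6517, 0.7584, -0.0046], [0.7584, -0.6517, 0.0002], [-0.0028, -0.0036, -1.0]] 0.0596434406021965
(322.76084765206645, 259.6288121303228) (318.6734705714533, 192.3836885867663)
```

View pics/w1.png

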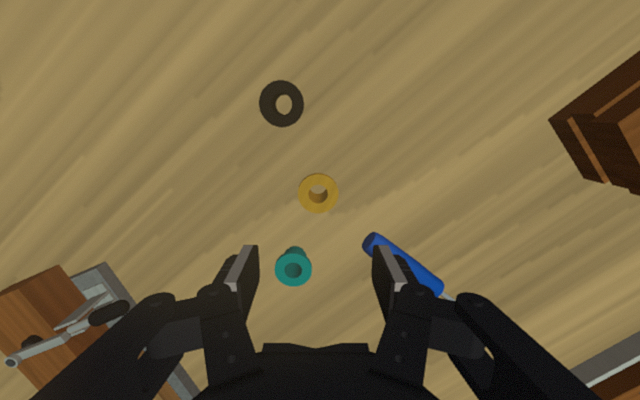

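Gold bushing at (318,193), as predicted from the triangulated (0.484, 0.333). Descending over it.

```bash
python3 -m crank '[0,0,0,0,0.005,-0.02,70, 0,0,0,0,0,-0.02,70, 0,0,0,0,0,-0.02,70, 0,0,0,0,0,-0.015,70, 0,0,0,0,0,0,70, 0,0,0,0,0,0,70, 0,0,0,0,0,0,70]'; python3 - <<'E'
from h import *
d=snap('wrist','w2');s=observe();print(s['position'],s['tool_rot'].round(4).tolist(),s['grip_width'])
p=s['position'];print(proj(d,p),proj(d,[.484,.333,.033]))
m=d['frame'].astype(int);k=(m[:,:,0]-m[:,:,2]>70)&(m[:,:,0]>90)
n,l,st,c=cv2.connectedComponentsWithStats(k.astype(np.uint8));i=[j for j in range(1,n) if st[j,4]>150];print(st[i],c[i])
E
```

```text
time_s: 2.9
position: [0.4846, 0.3329, 0.0913]
tool_rot: [[0.661, 0.751, 0.001], [0.751, -0.661, 0.001], [0.001, 0.001, -1.0]]
ft_force: [-1.0, -0.3, -0.2]
grip_width: 0.0595
[0.4845717  0.33291975 0.09132364] [[0.6608, 0.7506, 0.0016], [0.7506, -0.6608, 0.0007], [0.0016, 0.0008, -1.0]] 0.059512968074626464
(316.5952529044779, 268.6837556787773) (315.6871101139403, 223.79551857928124)
[[ 287  197   56   54 2174]] [[314.22079117 224.33670653]]
```

View pics/w2.png

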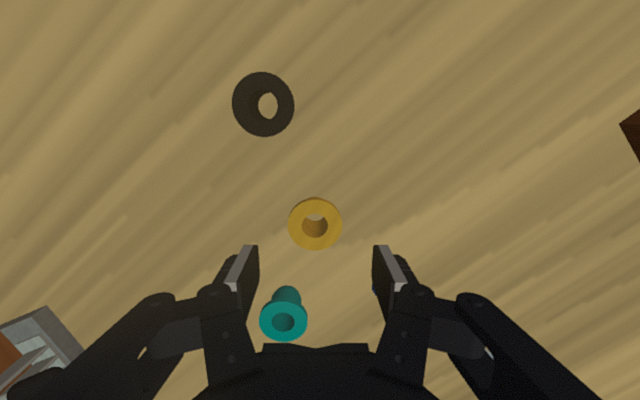

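Bushing at (315,224) matches prediction (316,224). Go down and grip.

```bash
python3 -m crank '[0,0,0,0,0,-0.02,70, 0,0,0,0,0,-0.015,70, 0,0,0,0,0,-0.01,70, 0,0,0,0,0,-0.01,70, 0,0,0,0,0,0,60, 0,0,0,0,0,0,50, 0,0,0,0,0,0,30, 0,0,0,0,0,0,20, 0,0,0,0,0,0,20, 0,0,0,0,0,0,20, 0,0,0,0,0,0,20]' 40; python3 - <<'E'
from h import *
d=snap('side','s3');s=observe();print(s['position'],s['ft_force'],s['grip_width'])
m=d['frame'][290:370,270:390];cv2.imwrite('pics/s3c.png',cv2.resize(m,None,fx=6,fy=6,interpolation=cv2.INTER_CUBIC)[:,:,::-1])
E
```

```text
time_s: 4.05
position: [0.4845, 0.3329, 0.0362]
tool_rot: [[0.661, 0.751, 0.001], [0.751, -0.661, 0.001], [0.001, 0.001, -1.0]]
ft_force: [-1.1, 0.2, 5.5]
grip_width: 0.0355
[0.48454466 0.33293738 0.0361483 ] [-1.55552598 -1.25949845  6.99427935] 0.035495286597926425
```

View pics/s3c.png

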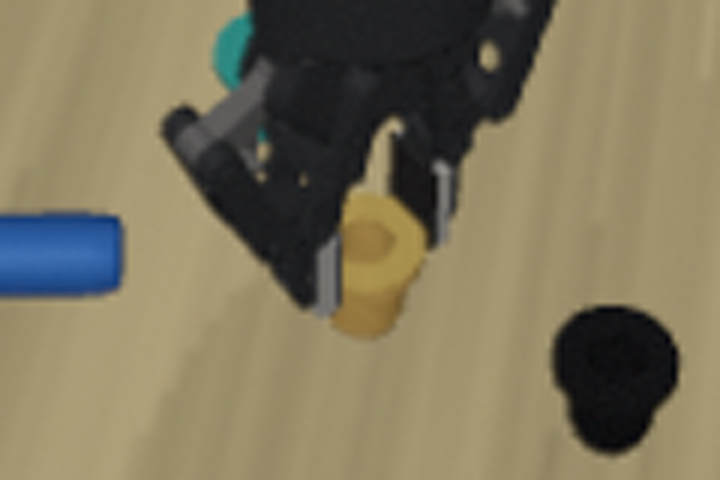

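The bushing looks slightly leaning in the jaws (axis from (365,310) to (378,240) in crop), and the width 35.5 mm is under 38. Lift a little and look from the wrist.

```bash
python3 -m crank '[0,0,0,0,0,0.01,20, 0,0,0,0,0,0.02,20, 0,0,0,0,0,0.02,20, 0,0,0,0,0,0,20, 0,0,0,0,0,0,20]' 40; python3 - <<'E'
from h import *
d=snap('wrist','w4');e=snap('side','s4');s=observe();print(s['position'],s['ft_force'],s['grip_width'])
a=cv2.resize(d['frame'][200:300,250:380],(390,300),interpolation=cv2.INTER_CUBIC)
p=proj(e,s['position']);u,v=int(p[0]),int(p[1]);print(u,v)
b=cv2.resize(e['frame'][v-25:v+35,u-39:u+39],(390,300),interpolation=cv2.INTER_CUBIC)
cv2.imwrite('pics/c4.png',np.hstack([a,b])[:,:,::-1])
E
```

```text
time_s: 4.6
position: [0.484, 0.3327, 0.0853]
tool_rot: [[0.661, 0.751, 0.0], [0.751, -0.661, 0.0], [0.0, 0.0, -1.0]]
ft_force: [-1.2, 0.1, -1.8]
grip_width: 0.0356
[0.48365247 0.33254036 0.08435163] [ 0.01430794 -0.26690617 -1.76238197] 0.03520396406046206
330 310
```

View pics/c4.png

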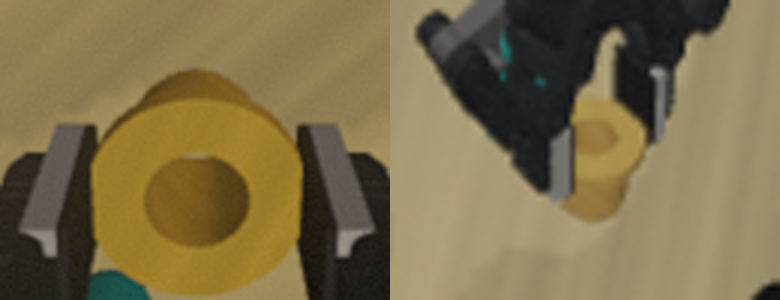

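```bash
python3 - <<'E'
from h import *
from scipy.optimize import least_squares
d=load('w4');tcp=np.array([.4838,.3326,.0848]);X=np.array([.661,.751,0]);Y=np.array([.751,-.661,0]);Z=np.array([0,0,1.])
a=np.linspace(0,2*np.pi,73)
def vs(p):
    dy,dz,ph=p; c=tcp+dy*Y+dz*Z  # flange top centre
    ax=np.cos(ph)*Z+np.sin(ph)*Y; y2=np.cos(ph)*Y-np.sin(ph)*Z
    ring=lambda r,h:np.array([proj(d,c-h*ax+r*(np.cos(t)*X+np.sin(t)*y2))[1] for t in a])
    f=ring(.019,0);return np.array([f.min(),ring(.019,0).max(),min(ring(.013,.027).min(),ring(.011,.033).min())]),min(ring(.019,.005).min(),9e9)
obs=np.array([232.6,298.3,223.3])
for p0 in ([0,-.003,0],[0,-.003,.2],[0,-.003,-.2]):
    r=least_squares(lambda p:vs(p)[0]-obs,p0,x_scale=[.001,.001,.05]);print(r.x.round(4),np.degrees(r.x[2]),r.cost)
for ph in (-.2,-.1,0,.1,.2):print(ph,vs([0,-.003,ph]))
E
```

```text
[ 0.0016 -0.0041 -0.0085] -0.48767020605638933 1.3732490638087374e-26
[ 0.0016 -0.0041 -0.0085] -0.48767020605653194 5.2506581851510546e-27
[ 0.0016 -0.0041 -0.0085] -0.4876702060564913 1.1713006720721583e-26
-0.2 (array([228.36511718, 300.68881243, 229.24653622]), np.float64(226.45263837000243))
-0.1 (array([229.31288096, 298.89787141, 225.36554825]), np.float64(226.39837577299983))
0 (array([230.65605749, 296.8238733 , 221.16967459]), np.float64(226.7307533246657))
0.1 (array([232.39502022, 294.49526315, 216.90732841]), np.float64(227.46197184952612))
0.2 (array([234.52474516, 291.94062151, 212.94562175]), np.float64(228.60050711022362))
```

Fit shows the bushing upright (tilt −0.5°), shoulder about 9 mm below TCP. Carry it over the bore.

```bash
python3 -m crank '[0,0,0,0,0,0.04,20, 0,0,0,0.004,-0.018,0.04,20, 0,0,0,0.0075,-0.034,0,20, 0,0,0,0.0075,-0.034,0,20, 0,0,0,0.0075,-0.034,0,20, 0,0,0,0.0075,-0.034,0,20, 0,0,0,0.0075,-0.034,0,20, 0,0,0,0.0075,-0.034,0,20, 0,0,0,0.0075,-0.034,0,20, 0,0,0,0.0075,-0.034,0,20, 0,0,0,0.0075,-0.034,0,20, 0,0,0,0.004,-0.02,0,20, 0,0,0,0.004,-0.018,0,20, 0,0,0,0,0,0,20, 0,0,0,0,0,0,20, 0,0,0,0,0,0,20, 0,0,0,0,0,0,20]'; python3 - <<'E'
from h import *
d=snap('wrist','w5');s=observe();print(s['position'],s['ft_force'],s['grip_width'])
for z in (.057,.061,.066,.075):print(z,proj(d,[.563,-.029,z]))
E
```

```text
time_s: 6.4
position: [0.5635, -0.0283, 0.1653]
tool_rot: [[0.66, 0.751, -0.0], [0.751, -0.66, 0.0], [-0.0, -0.0, -1.0]]
ft_force: [-0.5, -0.2, -1.4]
grip_width: 0.0355
[ 0.56351502 -0.02839603  0.16534447] [ 0.24278759 -0.44756734 -1.76529265] 0.03535217486251142
0.057 (315.10428354543154, 202.53613338252657)
0.061 (315.0993731127797, 203.98993107371493)
0.066 (315.0930154526976, 205.87219933887414)
0.075 (315.0809110929791, 209.45585305328163)
```

View pics/w5.png

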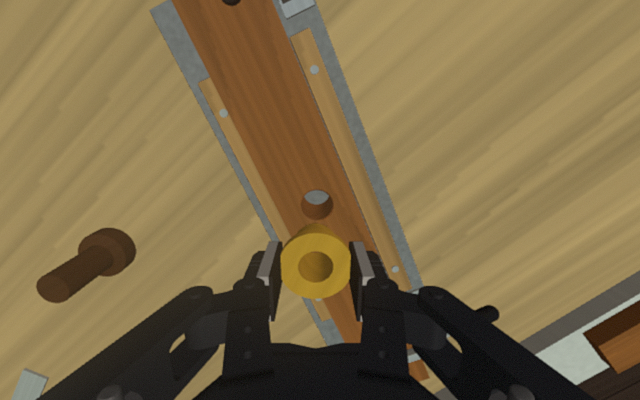

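Bore at about (317,204.5), with the bushing flange at (316,266). Triangulate with all three views.

```bash
python3 - <<'E'
from h import *
s=load('scene0');t=load('side0');w=load('w5')
print(tri((s,317,191.8),(t,324.2,200.8),(w,317,204.5)), tri((t,324.2,200.8),(w,317,204.5)),tri((s,317,191.8),(w,317,204.5)))
for z in (.057,.06,.065,.07):
    print(z,onz(w,317,204.5,z).round(4),onz(s,317,191.8,z).round(4),onz(t,324.2,200.8,z).round(4))
# leg width along image row 150: edges
f=w['frame'];hsv=cv2.cvtColor(f,cv2.COLOR_RGB2HSV)
for v in (100,130,160):
    sat=f[v,:,0].astype(int)-f[v,:,2]; print(v,[(u,tuple(f[v,u])) for u in range(0)], np.abs(np.diff(cv2.GaussianBlur(f[v:v+1].astype(np.float32),(1,1),0)[0].sum(1))).argsort()[-14:])
    
E
python3 - <<'E'
import cv2;i=cv2.imread('pics/w5.png');cv2.imwrite('pics/c5.png',cv2.resize(i[180:230,277:357],None,fx=8,fy=8,interpolation=cv2.INTER_CUBIC))
E
```

```text
[ 0.56369601 -0.02829453  0.05866585] [ 0.56378739 -0.02856302  0.05848663] [ 0.56443276 -0.02783408  0.06009998]
0.057 [ 0.5654 -0.0289  0.057 ] [ 0.5629 -0.0288  0.057 ] [ 0.5629 -0.0302  0.057 ]
0.06 [ 0.5646 -0.0283  0.06  ] [ 0.5643 -0.0274  0.06  ] [ 0.5622 -0.0261  0.06  ]
0.065 [ 0.5634 -0.0272  0.065 ] [ 0.5667 -0.025   0.065 ] [ 0.5609 -0.0194  0.065 ]
0.07 [ 0.5621 -0.0262  0.07  ] [ 0.5691 -0.0226  0.07  ] [ 0.5597 -0.0126  0.07  ]
100 [] [110 411 290 351 338 352 316 312 205 220 195 196 221 315]
130 [] [591 235 287 363 317 362 257 222 364 236 327 212 237 328]
160 [] [235 227 226 341 376 300 316 238 362 229 237 251 252 340]
```

View pics/c5.png

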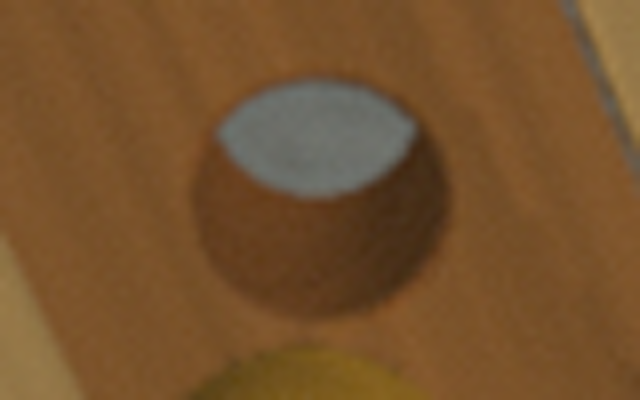

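```bash
python3 -m crank '[0,0,0,0,0.0005,-0.03,20, 0,0,0,0,0,-0.02,20, 0,0,0,0,0,-0.01,20, 0,0,0,0,0,-0.005,20, 0,0,0,0,0,-0.003,20, 0,0,0,0,0,-0.003,20, 0,0,0,0,0,-0.003,20, 0,0,0,0,0,0,20,0,0,0,0,0,0,20]'
```

```text
time_s: 7.35
position: [0.5639, -0.0287, 0.0916]
tool_rot: [[0.661, 0.751, 0.001], [0.751, -0.661, 0.0], [0.001, 0.001, -1.0]]
ft_force: [0.5, 1.0, -1.9]
grip_width: 0.0357
```

```bash
python3 -m crank '[0,0,0,0,0,-0.002,20, 0,0,0,0,0,-0.002,20, 0,0,0,0,0,-0.002,20, 0,0,0,0,0,-0.002,20,0,0,0,0,0,0,20]'; python3 -m crank '[0,0,0,0,0,-0.001,20, 0,0,0,0,0,-0.001,20, 0,0,0,0,0,-0.001,20,0,0,0,0,0,0,20]'
```

```text
time_s: 7.85
position: [0.5641, -0.0283, 0.0832]
tool_rot: [[0.661, 0.751, 0.001], [0.751, -0.661, 0.001], [0.001, 0.001, -1.0]]
ft_force: [4.4, 3.9, -0.5]
grip_width: 0.0356
time_s: 8.25
position: [0.5642, -0.0284, 0.0804]
tool_rot: [[0.661, 0.751, 0.001], [0.751, -0.661, 0.001], [0.001, 0.001, -1.0]]
ft_force: [4.6, 4.9, 0.9]
grip_width: 0.0357
```

Lateral load ~6.5 N along the jaw axis; ease that way a little and go on.

```bash
python3 -m crank '[0,0,0,0.0005,0.0005,0,20, 0,0,0,0,0,0,20, 0,0,0,0,0,-0.001,20, 0,0,0,0,0,-0.001,20,0,0,0,0,0,0,20,0,0,0,0,0,0,20]';python3 -m crank '[0,0,0,0.0005,0.0005,-0.001,20,0,0,0,0,0,0,20,0,0,0,0,0,0,20]'
```

```text
time_s: 8.85
position: [0.5642, -0.0282, 0.0782]
tool_rot: [[0.661, 0.751, 0.0], [0.751, -0.661, 0.0], [0.0, -0.0, -1.0]]
ft_force: [2.9, 3.6, 0.2]
grip_width: 0.0356
time_s: 9.15
position: [0.5645, -0.0278, 0.0772]
tool_rot: [[0.661, 0.751, -0.0], [0.751, -0.661, -0.0], [-0.0, -0.0, -1.0]]
ft_force: [1.5, 0.8, 0.7]
grip_width: 0.0356
```

```bash
python3 -m crank '[0,0,0,0,0,-0.001,20,0,0,0,0,0,0,20]';python3 -m crank '[0,0,0,0,0,-0.001,20,0,0,0,0,0,0,20]'
```

```text
time_s: 9.35
position: [0.5646, -0.0278, 0.0763]
tool_rot: [[0.661, 0.751, -0.0], [0.751, -0.661, -0.0], [-0.0, 0.0, -1.0]]
ft_force: [1.0, 0.2, 1.6]
grip_width: 0.0351
time_s: 9.55
position: [0.5647, -0.0278, 0.0755]
tool_rot: [[0.661, 0.751, 0.0], [0.751, -0.661, -0.0], [-0.0, 0.0, -1.0]]
ft_force: [0.8, 0.6, 3.2]
grip_width: 0.0353
```

Axial resistance is starting: the bushing is at its free depth. Release and look.

```bash
python3 -m crank '[0,0,0,0,0,0,48,0,0,0,0,0,0,55,0,0,0,0,0,0,70,0,0,0,0,0,0.01,70,0,0,0,0,0,0.03,70,0,0,0,0,0,0.04,70,0,0,0,0,0,0.02,70,0,0,0,0,0,0,70,0,0,0,0,0,0,70]'; python3 - <<'E'
from h import *
d=snap('wrist','w6');e=snap('side','s6');c=snap('scene','c6')
z=lambda I,u,v,w,h:cv2.resize(I[v-h:v+h,u-w:u+w],(390,300),interpolation=cv2.INTER_CUBIC)
u,v=map(int,proj(d,[.5645,-.028,.07]))
cv2.imwrite('pics/c6c.png',np.hstack([z(d['frame'],u,v,52,40),z(e['frame'],324,197,39,30)])[:,:,::-1]);print(u,v,observe()['position'])
E
```

```text
time_s: 10.45
position: [0.5644, -0.0277, 0.1754]
tool_rot: [[0.661, 0.751, 0.0], [0.751, -0.661, -0.0], [0.0, 0.0, -1.0]]
ft_force: [-0.9, -0.2, -0.3]
grip_width: 0.0597
315 203 [ 0.56414401 -0.02764157  0.17415681]
```

View pics/c6c.png

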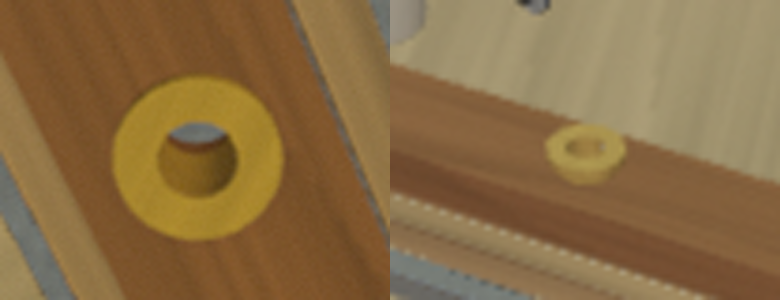

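Bushing stands square in the bore (flange at wrist crop (198,158), gap visible in side view). Now to the driver.

```bash
python3 -m crank '[0,0,0,-0.01,-0.02,0,100,0,0,0,-0.019,-0.042,0,100,0,0,0,-0.019,-0.042,0,100,0,0,0,-0.019,-0.042,0,100,0,0,0,-0.019,-0.042,0,100,0,0,0,-0.0125,-0.026,0,100,0,0,0,0,0,0,100,0,0,0,0,0,0,100,0,0,0,0,0,0,100]'; python3 - <<'E'
from h import *
d=snap('wrist','w7');print(observe()['position'],proj(d,[.466,-.242,.08]),proj(d,[.466,-.242,.02]),proj(d,[.466,-.242,0]))
E
```

```text
time_s: 11.5
position: [0.4664, -0.2407, 0.1749]
tool_rot: [[0.66, 0.751, -0.001], [0.751, -0.66, 0.001], [0.0, -0.001, -1.0]]
ft_force: [0.3, 0.3, 0.2]
grip_width: 0.0853
[ 0.46650738 -0.24062571  0.17502181] (314.6461237388691, 208.16890356367546) (314.785516147027, 188.91017385657236) (314.82062004318755, 184.06015041012603)
```

View pics/w7.png

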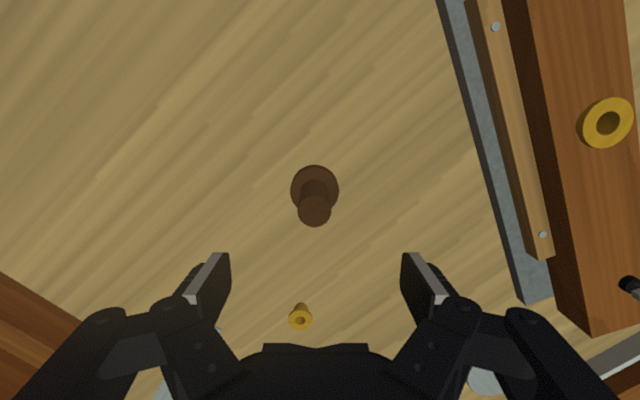

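Driver top at (314,209.5), foot at (315,188.5): within 1 mm of prediction. Go down and grip the stem.

```bash
python3 -m crank '[0,0,0,-0.001,-0.001,-0.03,80,0,0,0,0,0,-0.04,70,0,0,0,0,0,-0.03,60,0,0,0,0,0,-0.02,60,0,0,0,0,0,-0.01,60,0,0,0,0,0,-0.008,60,0,0,0,0,0,0,60,0,0,0,0,0,0,60,0,0,0,0,0,0,45,0,0,0,0,0,0,30,0,0,0,0,0,0,15,0,0,0,0,0,0,15,0,0,0,0,0,0,15,0,0,0,0,0,0,15]' 80
```

```text
time_s: 12.95
position: [0.4654, -0.243, 0.0383]
tool_rot: [[0.661, 0.751, 0.001], [0.751, -0.661, -0.001], [0.0, 0.002, -1.0]]
ft_force: [-0.8, 0.2, 5.5]
grip_width: 0.0262
```

```bash
python3 -m crank '[0,0,0,0,0,0.01,15,0,0,0,0,0,0.03,15,0,0,0,0,0,0.04,15,0,0,0,0.01,0.02,0.03,15,0,0,0,0.019,0.042,0,15,0,0,0,0.019,0.042,0,15,0,0,0,0.019,0.042,0,15,0,0,0,0.019,0.042,0,15,0,0,0,0.012,0.026,0,15,0,0,0,0,0,0,15,0,0,0,0,0,0,15,0,0,0,0,0,0,15,0,0,0,0,0,0,15]'; python3 - <<'E'
from h import *
d=snap('wrist','w8');s=snap('side','s8');print(observe()['position'],observe()['ft_force'],observe()['grip_width'])
w=load('w6');print(onz(w,315.8,205.1,.0715))
z=lambda I,u,v,w,h:cv2.resize(I[v-h:v+h,u-w:u+w],(390,300),interpolation=cv2.INTER_CUBIC)
cv2.imwrite('pics/c8.png',np.hstack([z(d['frame'],315,240,104,80),z(s['frame'],324,180,58,45)])[:,:,::-1])
E
```

```text
time_s: 14.25
position: [0.5628, -0.0298, 0.1475]
tool_rot: [[0.662, 0.75, -0.0], [0.75, -0.662, -0.0], [-0.0, -0.0, -1.0]]
ft_force: [0.1, 0.1, -1.3]
grip_width: 0.0263
[ 0.56296425 -0.0296005   0.14745117] [ 0.47884554 -1.00695712 -1.57287324] 0.0265924496991451
[ 0.56497374 -0.02854563  0.0715    ]
```

View pics/c8.png

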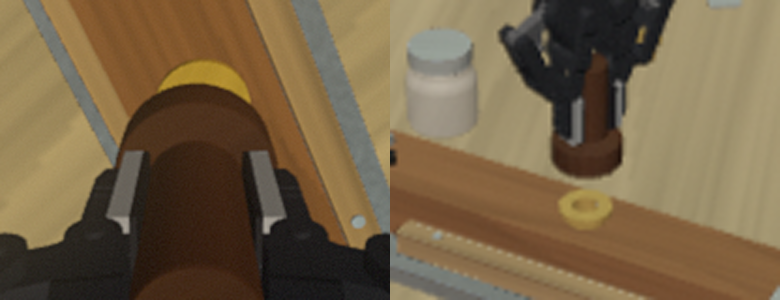

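Driver hangs upright just over the flange. Lower onto it, then press slowly.

```bash
python3 -m crank '[0,0,0,0.0015,0.0015,-0.015,15,0,0,0,0,0,-0.012,15,0,0,0,0,0,-0.005,15,0,0,0,0,0,0,15,0,0,0,0,0,0,15]'; python3 -m crank '[0,0,0,0,0,-0.001,15,0,0,0,0,0,-0.001,15,0,0,0,0,0,-0.001,15,0,0,0,0,0,0,15]';python3 -m crank '[0,0,0,0,0,-0.001,15,0,0,0,0,0,-0.001,15,0,0,0,0,0,0,15]'
```

```text
time_s: 14.85
position: [0.5648, -0.0274, 0.1156]
tool_rot: [[0.661, 0.751, 0.0], [0.751, -0.661, -0.0], [0.0, 0.0, -1.0]]
ft_force: [0.5, 0.1, -0.4]
grip_width: 0.0263
time_s: 15.25
position: [0.5646, -0.0272, 0.1123]
tool_rot: [[0.661, 0.751, -0.0], [0.751, -0.661, 0.0], [-0.0, -0.0, -1.0]]
ft_force: [0.7, -0.0, -1.6]
grip_width: 0.0264
time_s: 15.55
position: [0.5648, -0.0274, 0.1106]
tool_rot: [[0.661, 0.751, 0.0], [0.751, -0.661, -0.001], [-0.0, 0.001, -1.0]]
ft_force: [-1.0, -1.9, 1.1]
grip_width: 0.0264
```

```bash
for i in 1 2 3; do python3 -m crank '[0,0,0,0,0,-0.001,15,0,0,0,0,0,-0.001,15,0,0,0,0,0,0,15]' | grep -E 'pos|ft|wid'; done
```

```text
position: [0.5649, -0.0274, 0.109]
ft_force: [-0.3, -2.1, 5.2]
grip_width: 0.0265
position: [0.565, -0.0275, 0.1073]
ft_force: [-2.1, -0.9, 7.5]
grip_width: 0.0267
position: [0.565, -0.0275, 0.1055]
ft_force: [-2.9, -1.5, 9.0]
grip_width: 0.0268
```

```bash
for i in 1 2 3 ; do python3 -m crank '[0,0,0,0,0,-0.0005,15,0,0,0,0,0,-0.0005,15,0,0,0,0,0,0,15]' | grep -E 'pos|ft|wid'; done
```

```text
position: [0.565, -0.0275, 0.1047]
ft_force: [-3.8, -0.9, 12.1]
grip_width: 0.0264
position: [0.565, -0.0275, 0.104]
ft_force: [-3.4, -1.1, 13.1]
grip_width: 0.0264
position: [0.5651, -0.0275, 0.1039]
ft_force: [-7.5, 0.0, 21.6]
grip_width: 0.0263
```

```bash
python3 -m crank '[0,0,0,0,0,-0.0001,15,0,0,0,0,0,0,15,0,0,0,0,0,0,15]' | grep -E 'pos|ft|wid'; python3 -m crank '[0,0,0,0,0,0,15,0,0,0,0,0,0,15]' | grep -E 'pos|ft|wid'
```

```text
position: [0.5651, -0.0275, 0.1039]
ft_force: [-7.5, -0.1, 23.2]
grip_width: 0.0264
position: [0.5651, -0.0275, 0.1039]
ft_force: [-6.6, -0.6, 22.6]
grip_width: 0.0267
```

Bottomed: no motion while force rose 13→23 N. Lift off and check seating numerically.

```bash
python3 -m crank '[0,0,0,0,0,0.002,15,0,0,0,0,0,0.01,15,0,0,0,0,0,0.04,15,0,0,0,0,0,0.01,15,0,0,0,0,0,0,15,0,0,0,0,0,0,15,0,0,0,0,0,0,15]'; python3 - <<'E'
from h import *
print(observe()['position'],observe()['ft_force'])
d=snap('side','s9')
def blob(f):
    m=f.astype(int)[170:225,290:360];k=((m[:,:,0]-m[:,:,2]>75)&(m[:,:,1]-m[:,:,2]>48))
    n,l,st,c=cv2.connectedComponentsWithStats(k.astype(np.uint8));i=1+st[1:,4].argmax();return st[i]+np.array([290,170,0,0,0]),c[i]+[290,170]
print(blob(load('s6')['frame']),blob(d['frame']))
for zf in (.0588,.0606):
  for g in (0,.002,.004,.0065):print(zf,g,[round(x,1) for x in proj(d,[.564,-.028,zf+g+.005])])
f=d['frame']
for v in range(188,214,1):print(v,f[v,324].tolist(),load('s6')['frame'][v,324].tolist())
E
```

```text
time_s: 18.55
position: [0.5641, -0.0271, 0.1618]
tool_rot: [[0.661, 0.751, -0.003], [0.751, -0.661, 0.001], [-0.001, -0.002, -1.0]]
ft_force: [0.1, -0.5, -1.8]
grip_width: 0.0262
[ 0.56408448 -0.02707701  0.16181216] [ 0.14704815 -0.49965801 -1.82147602]
(array([316, 192,  16,  12, 148]), array([323.56756757, 197.07432432])) (array([316, 194,  16,  11, 144]), array([323.49305556, 198.92361111]))
0.0588 0 [323.6, 199.0]
0.0588 0.002 [323.6, 198.3]
0.0588 0.004 [323.6, 197.6]
0.0588 0.0065 [323.6, 196.8]
0.0606 0 [323.6, 198.4]
0.0606 0.002 [323.6, 197.7]
0.0606 0.004 [323.6, 197.0]
0.0606 0.0065 [323.6, 196.2]
188 [161, 147, 111] [161, 148, 112]
189 [160, 146, 111] [160, 147, 111]
190 [158, 145, 108] [158, 145, 109]
191 [153, 136, 100] [160, 144, 103]
192 [132, 96, 60] [170, 147, 79]
193 [137, 104, 63] [170, 146, 79]
194 [163, 137, 75] [162, 135, 72]
195 [170, 146, 78] [157, 126, 66]
196 [166, 140, 75] [157, 126, 67]
197 [157, 127, 67] [157, 127, 67]
198 [157, 127, 67] [162, 135, 71]
199 [158, 127, 66] [173, 151, 81]
200 [160, 131, 69] [171, 148, 79]
201 [173, 149, 79] [162, 135, 71]
202 [171, 147, 79] [153, 124, 65]
203 [164, 136, 73] [145, 115, 61]
204 [152, 122, 65] [127, 92, 58]
205 [134, 100, 59] [130, 95, 60]
206 [131, 96, 60] [133, 97, 61]
207 [131, 94, 61] [131, 94, 60]
208 [133, 97, 61] [134, 97, 60]
209 [125, 88, 55] [125, 89, 55]
210 [117, 79, 49] [118, 79, 50]
211 [119, 79, 49] [120, 80, 51]
212 [117, 78, 49] [117, 79, 51]
213 [113, 76, 48] [114, 76, 48]
```

Flange dropped ~2.4 px (≈7 mm) to row 199.0, exactly the predicted home row, and no body shows below it. Return the driver.

```bash
python3 -m crank '[0,0,0,-0.01,-0.021,0,15,0,0,0,-0.019,-0.042,0,15,0,0,0,-0.019,-0.042,0,15,0,0,0,-0.019,-0.042,0,15,0,0,0,-0.019,-0.042,0,15,0,0,0,-0.0125,-0.026,-0.02,15,0,0,0,0,0,-0.04,15,0,0,0,0,0,-0.03,15,0,0,0,0,0,-0.02,15,0,0,0,0,0,-0.006,15,0,0,0,0,0,0,15,0,0,0,0,0,0,15,0,0,0,0,0,0,15]'
```

```text
time_s: 19.9
position: [0.4666, -0.2425, 0.0483]
tool_rot: [[0.661, 0.751, 0.002], [0.751, -0.661, -0.001], [0.0, 0.002, -1.0]]
ft_force: [0.1, -0.0, -1.7]
grip_width: 0.0263
```

```bash
for i in 1 2 3; do python3 -m crank '[0,0,0,0,0,-0.0015,15,0,0,0,0,0,0,15]' | grep -E 'pos|ft'; done
```

```text
position: [0.4663, -0.2423, 0.0461]
ft_force: [0.6, -0.6, -1.4]
position: [0.4661, -0.2422, 0.0442]
ft_force: [-0.9, 1.0, -1.3]
position: [0.4661, -0.2422, 0.0425]
ft_force: [0.1, 0.1, -1.2]
```

```bash
python3 -m crank '[0,0,0,0,0,-0.0015,15,0,0,0,0,0,-0.0015,15,0,0,0,0,0,0,15]' | grep -E 'pos|ft'; for i in 1 2; do python3 -m crank '[0,0,0,0,0,-0.0007,15,0,0,0,0,0,0,15]' | grep -E 'pos|ft'; done
```

```text
position: [0.4661, -0.2421, 0.0395]
ft_force: [-0.1, 0.1, -1.6]
position: [0.4661, -0.2422, 0.039]
ft_force: [0.3, -1.0, -0.8]
position: [0.4662, -0.2423, 0.0384]
ft_force: [-0.5, 0.0, -0.6]
```

```bash
python3 -m crank '[0,0,0,0,0,-0.0007,15,0,0,0,0,0,0,15]' | grep -E 'pos|ft'; python3 -m crank '[0,0,0,0,0,0,32,0,0,0,0,0,0,38,0,0,0,0,0,0,50,0,0,0,0,0,0,70,0,0,0,0,0,0,70,0,0,0,0,0,0.02,70,0,0,0,0,0,0.04,70,0,0,0,0,0,0.05,70,0,0,0,0,0,0.03,70,0,0,0,0,0,0,70,0,0,0,0,0,0,70,0,0,0,0,0,0,70]'; python3 - <<'E'
from h import *
d=snap('wrist','w10');s=snap('scene','c10');t=snap('side','s10')
s0=load('scene0')['frame'].astype(int);t0=load('side0')['frame'].astype(int)
for n,a,b in (('scene',s['frame'],s0),('side',t['frame'],t0)):
    k=(np.abs(a.astype(int)-b).sum(2)>60).astype(np.uint8);nn,l,st,c=cv2.connectedComponentsWithStats(k)
    print(n,[st[i].tolist() for i in range(1,nn) if st[i,4]>12])
# driver: dark brown blob in wrist image
m=d['frame'].astype(int);k=((m.sum(2)<190)&(m[:,:,0]-m[:,:,2]>18)).astype(np.uint8)
nn,l,st,c=cv2.connectedComponentsWithStats(k);print([(st[i].tolist(),c[i].round(1).tolist()) for i in range(1,nn) if st[i,4]>200])
print(observe()['position'],observe()['ft_force'],[proj(d,[.466,-.242,z]) for z in (.08,0)])
E
```

```text
position: [0.4662, -0.2422, 0.0383]
ft_force: [-2.8, 1.5, 7.7]
time_s: 22.6
position: [0.4657, -0.2419, 0.1763]
tool_rot: [[0.661, 0.751, -0.002], [0.751, -0.661, 0.002], [-0.0, -0.003, -1.0]]
ft_force: [-0.7, 0.3, -0.6]
grip_width: 0.0598
scene [[254, 0, 20, 15, 59], [279, 0, 14, 7, 60], [311, 0, 40, 12, 222], [382, 0, 130, 161, 9670], [455, 0, 34, 16, 177], [487, 0, 9, 7, 28], [276, 7, 11, 5, 20], [315, 7, 23, 13, 52], [255, 12, 9, 17, 68], [291, 15, 4, 9, 22], [286, 25, 8, 6, 19], [261, 24, 38, 87, 1288], [264, 30, 22, 10, 73], [255, 32, 9, 9, 26], [310, 185, 14, 12, 119], [446, 261, 8, 8, 44], [440, 265, 11, 9, 35]]
side [[394, 0, 12, 3, 18], [353, 0, 117, 54, 3884], [499, 6, 25, 140, 1617], [438, 51, 167, 255, 11684], [356, 57, 47, 64, 1656], [357, 106, 17, 22, 220], [630, 183, 10, 13, 30], [316, 194, 16, 11, 132], [616, 194, 21, 33, 196], [611, 223, 29, 19, 241], [325, 323, 11, 13, 93], [320, 332, 21, 15, 114]]
[([464, 0, 75, 259, 2938], [499.6, 122.0]), ([501, 0, 92, 336, 7854], [546.4, 164.1]), ([588, 112, 23, 22, 371], [599.1, 122.1]), ([292, 165, 48, 61, 2179], [315.2, 193.7]), ([0, 271, 106, 129, 5333], [36.0, 340.1]), ([589, 360, 51, 40, 984], [617.8, 382.0])]
[ 0.46589135 -0.24201076  0.17646536] [ 1.32915506 -0.01484626  0.07309345] [(316.29080196869137, 207.58340859842855), (316.08231274791177, 183.8306116125)]
```

Picture differences show only the moved bushing and the arm. The driver stands where it was and nothing touches the robot.

```bash
python3 -c "
from rig import *
print(close_job())"
```

```text
the job is handed in; nothing more can be done
None
```

The larger bushing is pressed home in the bore, the driver is standing back in its place on the bench, and the job was handed in about 23 s into the 72 s.

- **Starting it:** I set the bushing into the bore by hand, with at most about 6.5 N of side load, which I eased off. It went in freely until it began to resist at about 3 N, and it stood square there by itself.
- **Pressing:** The driver went down slowly, the force rising from 5 to 13 N. It then rose steeply to about 23 N at the wrist (about 24.5 N on the flange) with no further movement, so I took that as bottomed. I held it there a moment; readings stayed below 35 N.
- **Seating check:** In the side camera the flange sat on the row predicted for home, about 7 mm lower than when it stood free. This check was by pixel values, as my picture views were used up.
- **Bench check:** Comparing pictures with the start showed changes only at the bushing's old place, the bore and the arm. The driver looks upright in its original spot, and the small bushing, screwdriver and jar have not moved.

**What disagreed:**
- The gripper read 35.5 mm on the 38 mm flange. I think the pads give a little.
- The driver's travel put the leg's top face at 60.6 mm, against 58.8 mm from the cameras. That is within the cameras' 2 mm calibration.
- The final push was about 7 mm where I expected about 8 mm.
- There was a side load of about 7 N while pressing.

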